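# Click the flame slider into its brass stop and switch the oven on

### The job

Get the pizza oven lit: push the red flame slider along its rail to the brass stop (not the dark one) until it clicks into the notch there, without running on past the stop. Then push the glowing toggle switch on the steel control box right over, away from the robot, and leave the tableware and tools on the counter where they stand.

Things in the scene. Friction and masses are not known exactly. Their poses are not given: they have to be found in the camera images.
- slide: Fixed slide unit, screwed down: flat steel base plate 84 mm (x) by 320 mm (y), 8 mm thick, lying on the counter, with a dark end block at each y end (18 mm long, top 34 mm above the counter) and two thin rods between them. Origin: centre of the underside. The rail runs along its own y axis; z is up.
- flame (a joint): Position in m of the flame slider along the slide unit's y axis: 0 at mid-rail, ends at -0.112 and +0.112. Sliding takes 1 N. 16 mm before a stop's middle it jumps to 5 N (a sprung ball meets a ridge), fading to nothing at the ridge top, 8.5 mm before the middle; then the slider drops in and centres itself. Pushing on takes 5 N again; 8.5 mm past the middle it jumps out. Pushes both ways.
- paddle (a point): Point on the flame slider: a black carriage 42 mm (x) by 34 mm (y), top 31 mm above the counter, carrying an upright red paddle 32 mm wide (x), 10 mm thick (y), reaching from 31 to 87 mm above the counter. The point is the middle of the paddle, 65 mm above the counter; its axes are those of the slide unit. Push the paddle on its wide face.
- brass_stop_mark (a point): Middle of the brass stop, a brass U-shaped collar fixed round the rail, 74 mm (x) by 40 mm (y), with a low cheek each side of the carriage (tops 28 mm above the counter, a black line at mid-length). It may be on either half of the rail; the dark stop is on the other. The slider is in the notch when the paddle is level with this point along the rail (ridges 8.5 mm before and after). The point is 28.5 mm above the counter; axes as the slide unit.
- dark_stop_mark (a point): The same point of the dark steel stop, same size and shape, with a notch of its own. Not the one wanted.
- control: Fixed steel control box 120 mm (x) by 100 mm (y), top 58 mm above the counter. Origin: centre of its underside. Its x axis points away from the robot and is the direction in which the toggle is pushed.
- toggle (a joint): Angle in rad of the toggle switch: 0 leaning toward the robot (0.5 rad from upright), 0.5 upright, 1.0 fully over, away from the robot. It turns about the box's y axis, stays where it is left, and takes about 1.2 N at the tip.
- toggle_tip (a point): Centre of the ball (18 mm across) at the end of the glowing amber toggle, a 12 mm thick rod; 50 mm from its pivot, which is over the box's centre, 64 mm above the counter. A round collar 28 mm across surrounds its foot, reaching 68 mm above the counter.
- bowl: Olive ceramic pinch bowl, 84 mm across, 36 mm high, loose. Origin: centre of underside. Not to be moved.
- cellar: Walnut salt cellar with swivel lid, 88 mm across, 65 mm high, loose. Origin: centre of underside. Not to be moved.
- jar: Squat glass jar with wire latch, 92 mm across, 80 mm high, loose. Origin: centre of underside. Not to be moved.
- mill: Walnut pepper mill, 58 mm across, 124 mm high, loose. Origin: centre of underside. Not to be moved.
- tongs: Stainless locking tongs lying flat, 280 mm (x) by 51 mm (y), 20 mm high, loose. Origin: middle of the underside. Not to be moved.

How it is judged:
On the way, in this order (a step that is already met when the one before it is completed fails the run):
1. the slider has clicked into the brass stop and rests there, the toggle not yet over (y of paddle in the frame of brass_stop_mark between -0.004 and 0.004 m and velocity of joint flame between -0.01 and 0.01 m/s and value of joint toggle below 0.5 rad), for 0.2 s.
2. the toggle is pushed right over (value of joint toggle above 0.9 rad), for 0.1 s.
At the end, for the whole second after the job is handed in: The paddle is within 4 mm of the brass stop's middle along the rail and at rest, the toggle is beyond 0.9 rad of its 1.0 rad swing, and every loose thing is within 15 mm of where it stood (y of paddle in the frame of brass_stop_mark between -0.004 and 0.004 m and velocity of joint flame between -0.01 and 0.01 m/s and value of joint toggle above 0.9 rad and distance of each of bowl, cellar, jar, mill, tongs from where it was at the start of the episode below 0.015 m); the robot touches nothing.
It fails at once if the slider ran more than 15 mm past the middle of the brass stop ((y of brass_stop_mark in the frame of slide above 0 m and y of paddle in the frame of brass_stop_mark above 0.015 m) or (y of brass_stop_mark in the frame of slide below 0 m and y of paddle in the frame of brass_stop_mark below -0.015 m)).
It fails at once if a loose bystander was shifted, lifted or carried more than 15 mm (distance of any of bowl, cellar, jar, mill, tongs from where it was at the start of the episode above 0.015 m).
It also fails if it takes over 48 s, if anything falls off the work surface, if the arm or the gripper's body presses on something with over 40 N, if the wrist force passes 120 N, or if a joint passes its speed limit or range.

### The arm

A 6-joint arm with a two-finger parallel gripper is mounted at the origin on the work surface. World frame = base frame: x ahead of the robot, y to its left, z up, the work surface at z = 0. Lengths are in m, angles in rad, forces in N, time in s.
With the tool pointing down it reaches from about 0.275 to 0.85 m from the base axis. Payload 5.2 kg.
Tool frame: the origin (TCP) lies midway between the tips of the shut fingers; the grasp point (between the pads) lies behind it (manip.grip_point_offset is the z of the grasp point in the tool frame, in m); z points along the fingers, y is the direction in which the jaws open and shut (so a half turn about z gives the same grasp; the last joint's range is limited). The gripper opens to 85 mm and grips with 20 to 120 N. Pads are 22 mm wide; open, the fingers measure 114 mm over their backs; the gripper's body (76 mm by 85 mm) begins 54 mm behind the grasp point. The pads swing forward as they close: fully open they stand 13 mm farther back than shut.
Start: joints at [-1.489, 0.259, 1.535, -0, 1.348, -0.203], TCP at [0.155, -0.528, 0.207] pointing down, gripper open.
Joint ranges: [-3.14, 3.14], [-0.91, 2.08], [0.19, 2.58], [-1.22, 4.36], [0.22, 2.71], [-3.12, 3.12]. Speed limits (rad/s): [2.57, 2.57, 3.14, 3.14, 3.14, 3.14].

### API

Orientations are given as a unit quaternion [w, x, y, z].
In Python, from workcell import sensors, eyes, hand_in, models, manip gives the robot as it stands.
- The arm moves only by the tool play_rows, never from a script. Its argument "plan" is a list of rows, each a list of 4 numbers: the shift along the tool's x, y, z in cm, then the turn about the tool's z in rad. A call has exactly 8 rows; each row shifts and turns the pose as measured when the row begins, along the tool's axes as they then stand; what a row does not reach is not made up. A row lasts 1/8 s, in which the tool goes at most 62.5 mm and 10.7 degrees, less where a joint would pass 70% of its speed; a pose out of reach is approached as far as the arm can. A call is refused whole if a number of a shift passes 6.25 or a number of a turn 0.188, either way. A call with a gripper value outside its range is refused whole. "hand" is the opening in per cent of the stroke, from 0 (shut) to 100 (fully open), set as the call begins (left out, the last holds). The fingers move at their own pace and stop on an object; "newtons" is the grip in N (left out, the last holds). Time passes only in rows, so rows that do not move let the fingers close, or fill a call up. It gives the time, the measured TCP pose, the force and the opening at its end, in the units of the state.
- sensors.state(): the state, without advancing time (a new reading comes with each control period).
- eyes.read_camera(name): name is "scene" or "top" or "wrist"; returns a dict with "color" (384x512x3 uint8, red, green, blue), "intrinsics" (3x3 intrinsics, pixels), "R" (3x3) and "t" (3): a world point X has camera coordinates R X + t. Camera axes: x right, y down, z forward; pixel columns grow to the right and rows downward; lengths in m; the calibration is good to about 2 mm. A picture is of the moment at which its call begins. There is no depth.
- hand_in(): hands the job in, once; it reports no verdict.
Trained networks look in a picture, given as the dict that the camera call returned (one of the last four; its "shot" number tells which), for a name from the list of things; names that differ only in an ending like _2 or _b are one class to them, and where a whole thing is asked for, a point or a joint stands for the part that bears it (a point fixed in the world has none). Each returns a list of dicts, best first, with "confidence" (0 to 1); they miss things now and then, are a little off and sometimes report something else, mostly with a low value. They report only what shows in the picture. A call takes as long as a camera call.
- models.look_for(picture, name): "position" ([row, column] as shares, 0 to 1, of the picture: columns of its width, rows of its height, amid what is visible of it).
- models.cut_out(picture, name): "pixels" (384x512 bool, what is visible of it) and "position" ([row, column] as shares, 0 to 1, of the picture: columns of its width, rows of its height, amid what is visible of it).
- models.pinpoint(picture, name): "position" ([row, column] as shares, 0 to 1, of the picture: columns of its width, rows of its height: a listed point, or the origin of a listed thing).
The state is a dict: "t": time; "q": joint angles; "joint_vel": joint speeds; "joint_efforts": joint torques, N m; "tcp_pos": TCP position; "eef_rot": TCP orientation; "force": force on the tool from outside, world axes, zero at the start; "ft_torque": the same for the moment, N m; "gripper_width": opening from 0.0 (shut) to 1.0 (fully open).
Only numpy, scipy, OpenCV 4.12 (cv2) and the standard library are available. Lean on these libraries where they do the work, as an engineer would, in place of code of your own. Each camera call takes 0.05 s, during which the arm holds its last target. There are 200 camera calls.

## Working session

There is one attempt and no reset: what is moved stays moved. The work goes in short steps, Python scripts to look and compute and a tool call to move; the robot and the scene stay as the last step left them, time stands still between calls to the robot, and variables do not carry over. Pictures are saved under pics/ and viewed, about 8 in all and at most 12, crops included, and the job is handed in when it is done.

Besides the shell and the picture viewer there is one more tool, called after "Request:" as name(argument=value, ...) on one line, values as JSON. play_rows: Moves the arm, as the interface text tells. Its arguments: {"type":"object","properties":{"plan":{"type":"array","items":{"type":"array","items":{"type":"number"}}},"hand":{"type":"number"},"newtons":{"type":"number"}},"required":["plan"]}

```bash
mkdir -p pics; cat > h.py <<'E'
import numpy as np,cv2
from workcell import sensors,eyes,hand_in,models,manip
def px(p,w): 
    c=p['R']@np.array(w)+p['t']; u=p['intrinsics']@c; return u[:2]/u[2]
def ray(p,pos):
    uv=np.array([pos[1]*512,pos[0]*384,1.]); d=p['R'].T@np.linalg.solve(p['intrinsics'],uv); return -p['R'].T@p['t'],d
def atz(p,pos,z):
    o,d=ray(p,pos); return o+d*(z-o[2])/d[2]
E
python3 - <<'E'
from h import *
Z=dict(slide=0,paddle=.065,brass_stop_mark=.0285,dark_stop_mark=.0285,control=0,toggle_tip=.108,bowl=0,cellar=0,jar=0,mill=0,tongs=0)
ims=[]
for c in("top","scene"):
    p=eyes.read_camera(c); ims.append(p['color'])
    for n,z in Z.items():
        for r in models.pinpoint(p,n)[:2]:
            print(c,n,np.round(r['confidence'],2),np.round(np.array(r['position'])*[384,512]),atz(p,r['position'],z).round(4))
cv2.imwrite('pics/a.png',np.vstack(ims)[:,:,::-1])
cv2.imwrite('pics/top.png',ims[0][:,:,::-1]);cv2.imwrite('pics/scene.png',ims[1][:,:,::-1])
s=sensors.state();print(s,manip.grip_point_offset)
E
```

```text
top slide 0.71 [234. 333.] [ 0.5001 -0.2354  0.    ]
top paddle 0.66 [233. 334.] [ 0.5024 -0.2287  0.065 ]
top brass_stop_mark 0.8 [237. 353.] [ 0.488  -0.292   0.0285]
top dark_stop_mark 0.69 [233. 108.] [0.5213 0.4629 0.0285]
top dark_stop_mark 0.52 [237. 339.] [ 0.4897 -0.2504  0.0285]
top control 0.68 [230. 197.] [0.5217 0.1925 0.    ]
top toggle_tip 0.58 [238. 189.] [0.499  0.2035 0.108 ]
top bowl 0.6 [149. 287.] [ 0.7751 -0.0975  0.    ]
top cellar 0.61 [236. 110.] [0.5097 0.4677 0.    ]
top jar 0.96 [213. 416.] [ 0.5569 -0.5016  0.    ]
top mill 0.58 [159. 226.] [0.7476 0.0988 0.    ]
top tongs 0.88 [162. 153.] [0.7416 0.3305 0.    ]
scene slide 0.7 [217. 173.] [ 0.5106 -0.2357  0.    ]
scene paddle 0.74 [201. 170.] [ 0.5064 -0.2355  0.065 ]
scene brass_stop_mark 0.7 [213. 152.] [ 0.4916 -0.2894  0.0285]
scene dark_stop_mark 0.69 [200. 195.] [ 0.5027 -0.1571  0.0285]
scene control 0.61 [171. 298.] [0.5154 0.2036 0.    ]
scene toggle_tip 0.63 [140. 297.] [0.4859 0.2111 0.108 ]
scene bowl 0.76 [263. 257.] [ 0.7806 -0.0957  0.    ]
scene cellar 0.69 [147. 364.] [0.5148 0.4762 0. 
[... 220 characters left out ...]
1.2, 'q': array([-1.48879778e+00,  2.58604715e-01,  1.53500114e+00, -2.56408039e-05,
        1.34801064e+00, -2.02799217e-01]), 'joint_vel': array([-1.53660928e-03, -1.15644423e-03,  1.21073691e-03, -1.04293732e-03,
        1.31495374e-03,  4.12510425e-05]), 'joint_efforts': array([ 4.35153079e-04, -4.45936668e+01, -2.90899533e+01,  7.40025530e-05,
        1.09235025e-03, -2.62330838e-05]), 'tcp_pos': array([ 0.15454334, -0.52783904,  0.20690674]), 'eef_rot': array([-1.26515708e-05,  9.89877998e-01,  1.41920924e-01, -1.17612741e-05]), 'force': array([-0.76347773, -0.56846189,  0.52481782]), 'ft_torque': array([0.04931324, 0.01102502, 0.01371557]), 'gripper_width': 0.9994091105227354} -0.0187
```

```bash
python3 - <<'E'
import cv2
a=cv2.imread('pics/top.png')[190:280,280:400];b=cv2.imread('pics/scene.png')[150:250,100:240]
a=cv2.resize(a,(533,400),interpolation=cv2.INTER_CUBIC);b=cv2.resize(b,(560,400),interpolation=cv2.INTER_CUBIC)
cv2.imwrite('pics/crop.png',cv2.resize(cv2.hconcat([a,b]),(800,293)))
E
```

```text
(no output)
```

View pics/top.png

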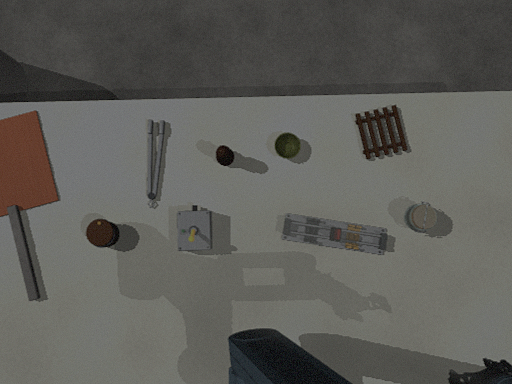

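View pics/scene.png

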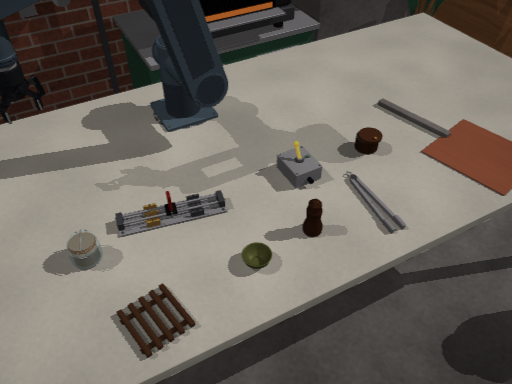

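View pics/crop.png

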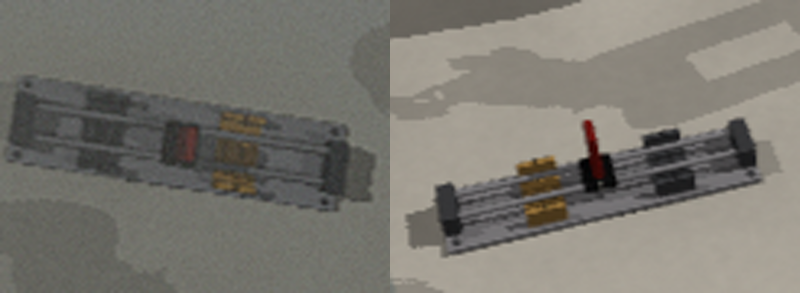

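The top picture shows the brass collar at about (353,237). It lies on the -y side of the red paddle at (335,234), and the dark stop is on the other half of the rail. The toggle is at (192,233), and none of the loose things are near the rail or the box. I plan to straddle the paddle with the jaws along the rail, grip it, drag it over the ridge and release so it centres itself.

```bash
cat >> h.py <<'E'
def phi(s):
    w,x,y,z=s['eef_rot']; return np.arctan2(2*(x*y+w*z),1-2*(y*y+z*z))
def rows(target,ph,n=8):
    s=sensors.state(); p=s['tcp_pos']; f=phi(s); d=(np.array(target)-p)/n; df=((ph-f+np.pi)%(2*np.pi)-np.pi)/n
    print('at',p.round(4),'phi',round(f,3),'t',s['t'],'F',s['force'].round(1),'w',round(s['gripper_width'],3))
    for i in range(n):
        a=f+df*i; print([round(100*(d[0]*np.cos(a)+d[1]*np.sin(a)),2),round(100*(d[0]*np.sin(a)-d[1]*np.cos(a)),2),round(-100*d[2],2),round(-df,3)])
E
python3 -c "
from h import *
rows([.504,-.234,.2],-.14)"
```

```text
at [ 0.1545 -0.5278  0.2069] phi 0.285 t 1.2 F [-0.8 -0.6  0.5] w 0.999
[np.float64(5.22), np.float64(-2.3), np.float64(0.09), np.float64(0.053)]
[np.float64(5.09), np.float64(-2.57), np.float64(0.09), np.float64(0.053)]
[np.float64(4.95), np.float64(-2.84), np.float64(0.09), np.float64(0.053)]
[np.float64(4.79), np.float64(-3.1), np.float64(0.09), np.float64(0.053)]
[np.float64(4.62), np.float64(-3.35), np.float64(0.09), np.float64(0.053)]
[np.float64(4.44), np.float64(-3.59), np.float64(0.09), np.float64(0.053)]
[np.float64(4.24), np.float64(-3.82), np.float64(0.09), np.float64(0.053)]
[np.float64(4.03), np.float64(-4.04), np.float64(0.09), np.float64(0.053)]
```

Request:
play_rows(plan=[[5.2,-2.3,0.1,0.053],[5.1,-2.6,0.1,0.053],[5.0,-2.8,0.1,0.053],[4.8,-3.1,0.1,0.053],[4.6,-3.4,0.1,0.053],[4.4,-3.6,0.1,0.053],[4.2,-3.8,0.1,0.053],[4.0,-4.0,0.1,0.053]], hand=100)

```text
t: 2.2
tcp_pos: [0.5132, -0.2328, 0.1991]
eef_rot: [0.002, 0.997, -0.081, 0.001]
force: [0.9, -1.0, 0.4]
gripper_width: 1.003
```

```bash
python3 - <<'E'
from h import *
rows([.504,-.234,.2],-.14)
p=eyes.read_camera('wrist'); cv2.imwrite('pics/w1.png',p['color'][:,:,::-1])
for n,z in dict(slide=0,paddle=.065,brass_stop_mark=.0285,dark_stop_mark=.0285).items():
    for r in models.pinpoint(p,n)[:2]: print(n,r['confidence'],np.round(np.array(r['position'])*[384,512]),atz(p,r['position'],z).round(4))
E
```

```text
at [ 0.5132 -0.2328  0.1991] phi -0.162 t 2.2 F [ 0.9 -1.   0.4] w 1.003
[np.float64(-0.11), np.float64(0.03), np.float64(-0.01), np.float64(-0.003)]
[np.float64(-0.11), np.float64(0.03), np.float64(-0.01), np.float64(-0.003)]
[np.float64(-0.11), np.float64(0.03), np.float64(-0.01), np.float64(-0.003)]
[np.float64(-0.11), np.float64(0.03), np.float64(-0.01), np.float64(-0.003)]
[np.float64(-0.11), np.float64(0.03), np.float64(-0.01), np.float64(-0.003)]
[np.float64(-0.11), np.float64(0.03), np.float64(-0.01), np.float64(-0.003)]
[np.float64(-0.11), np.float64(0.03), np.float64(-0.01), np.float64(-0.003)]
[np.float64(-0.11), np.float64(0.03), np.float64(-0.01), np.float64(-0.003)]
slide 0.71 [179. 312.] [ 0.481  -0.2955  0.    ]
slide 0.66 [169. 264.] [ 0.5041 -0.2364  0.    ]
paddle 0.9 [187. 266.] [ 0.5005 -0.2371  0.065 ]
brass_stop_mark 0.74 [176. 312.] [ 0.4926 -0.2919  0.0285]
dark_stop_mark 0.85 [177. 205.] [ 0.5122 -0.1661  0.0285]
```

View pics/w1.png

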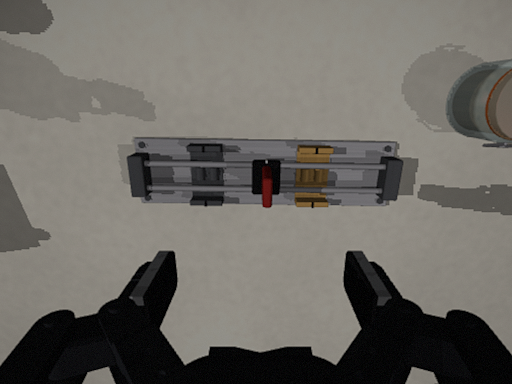

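The wrist view shows the paddle at about (266,187) midway between the fingers, the brass mark at about (313,177) and the dark mark at (206,175). The rail is nearly level with the jaws, and the brass stop is about 56 mm away along -y. Next I lower the open gripper around the paddle.

Request:
play_rows(plan=[[-1.1,0.2,0.0,-0.005],[0,0,2.2,0],[0,0,2.2,0],[0,0,2.2,0],[0,0,2.2,0],[0,0,2.2,0],[0,0,2.2,0],[0,0,1.5,0]])

```text
t: 3.45
tcp_pos: [0.4879, -0.2468, 0.0513]
eef_rot: [0.005, 0.996, -0.085, 0.002]
force: [-0.1, 0.7, 0.5]
gripper_width: 1.002
```

```bash
python3 - <<'E'
from h import *
rows([.502,-.2365,.05],-.155,1)
p=eyes.read_camera('wrist'); cv2.imwrite('pics/w2.png',p['color'][:,:,::-1])
E
```

```text
at [ 0.4879 -0.2468  0.0513] phi -0.171 t 3.45 F [-0.1  0.7  0.5] w 1.002
[np.float64(1.21), np.float64(-1.25), np.float64(0.13), np.float64(-0.016)]
```

View pics/w2.png

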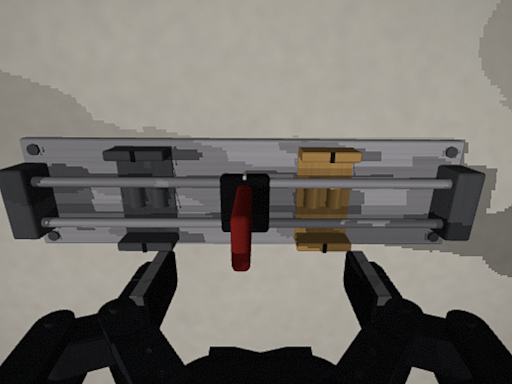

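The fingers straddle the red paddle at about (242,240), but the gripper sits about 12 mm off on both axes. I'll correct that before gripping.

Request:
play_rows(plan=[[0.6,-0.6,0,-0.008],[0.6,-0.6,0,-0.008],[0,0,0,0],[0,0,0,0],[0,0,0,0],[0,0,0,0],[0,0,0,0],[0,0,0,0]])

```text
t: 4.5
tcp_pos: [0.5028, -0.2371, 0.0523]
eef_rot: [0.005, 0.997, -0.077, 0.002]
force: [0.6, -0.0, -0.9]
gripper_width: 1.002
```

```bash
python3 - <<'E'
from h import *
rows([.502,-.2365,.05],-.155,1)
p=eyes.read_camera('wrist')
for n,z in dict(paddle=.065,brass_stop_mark=.0285,dark_stop_mark=.0285).items():
    for r in models.pinpoint(p,n)[:1]: print(n,r['confidence'],np.round(np.array(r['position'])*[384,512]),atz(p,r['position'],z).round(4))
E
```

```text
at [ 0.5028 -0.2371  0.0523] phi -0.154 t 4.5 F [ 0.6 -0.  -0.9] w 1.002
[np.float64(-0.09), np.float64(-0.05), np.float64(0.23), np.float64(0.001)]
paddle 0.91 [246. 262.] [ 0.5001 -0.2373  0.065 ]
brass_stop_mark 0.72 [222. 342.] [ 0.4898 -0.2943  0.0285]
dark_stop_mark 0.59 [220. 157.] [ 0.5124 -0.1644  0.0285]
```

Request:
play_rows(plan=[[0,0,0,0],[0,0,0,0],[0,0,0,0],[0,0,0,0],[0,0,0,0],[0,0,0,0],[0,0,0,0],[0,0,0,0]], hand=0, newtons=25)

```text
t: 5.7
tcp_pos: [0.5028, -0.2372, 0.0523]
eef_rot: [0.005, 0.997, -0.078, 0.002]
force: [-0.1, 1.0, -0.1]
gripper_width: 0.109
```

```bash
python3 - <<'E'
from h import *
rows([.502,-.2365,.05],-.155,1)
p=eyes.read_camera('wrist')
for n,z in dict(paddle=.065,brass_stop_mark=.0285,dark_stop_mark=.0285).items():
    for r in models.pinpoint(p,n)[:1]: print(n,r['confidence'],np.round(np.array(r['position'])*[384,512]),atz(p,r['position'],z).round(4))
E
```

```text
at [ 0.5028 -0.2372  0.0523] phi -0.155 t 5.7 F [-0.1  1.  -0.1] w 0.109
[np.float64(-0.09), np.float64(-0.05), np.float64(0.23), np.float64(-0.0)]
paddle 0.95 [248. 263.] [ 0.4989 -0.2378  0.065 ]
brass_stop_mark 0.84 [222. 342.] [ 0.4904 -0.2941  0.0285]
dark_stop_mark 0.84 [221. 159.] [ 0.5117 -0.1658  0.0285]
```

Gripped, with the opening matching the paddle's thickness. I drag about 48 mm of the roughly 57 mm first.

Request:
play_rows(plan=[[0,0.6,0,0],[0,0.6,0,0],[0,0.6,0,0],[0,0.6,0,0],[0,0.6,0,0],[0,0.6,0,0],[0,0,0,0],[0,0,0,0]])

```text
t: 6.9
tcp_pos: [0.4959, -0.2753, 0.0523]
eef_rot: [0.005, 0.997, -0.078, 0.001]
force: [-0.1, 1.2, 0.7]
gripper_width: 0.108
```

```bash
cat > m.py <<'E'
from h import *
rows([.492,-.294,.052],-.155,1)
p=eyes.read_camera('wrist')
for n,z in dict(paddle=.065,brass_stop_mark=.0285,dark_stop_mark=.0285).items():
    for r in models.pinpoint(p,n)[:1]: print(n,r['confidence'],np.round(np.array(r['position'])*[384,512]),atz(p,r['position'],z).round(4))
E
python3 m.py
```

```text
at [ 0.4959 -0.2753  0.0523] phi -0.156 t 6.9 F [-0.1  1.2  0.7] w 0.108
[np.float64(-0.09), np.float64(1.9), np.float64(0.03), np.float64(-0.001)]
paddle 0.61 [245. 263.] [ 0.4939 -0.2758  0.065 ]
brass_stop_mark 0.78 [219. 285.] [ 0.4918 -0.2924  0.0285]
dark_stop_mark 0.84 [221. 106.] [ 0.5109 -0.167   0.0285]
```

Request:
play_rows(plan=[[0,0.4,0,0],[0,0.4,0,0],[0,0.4,0,0],[0,0.3,0,0],[0,0,0,0],[0,0,0,0],[0,0,0,0],[0,0,0,0]])

```text
t: 8.1
tcp_pos: [0.495, -0.28, 0.0523]
eef_rot: [-0.004, 0.997, -0.078, 0.001]
force: [-0.5, 2.7, 0.7]
gripper_width: 0.107
```

```bash
python3 m.py; python3 -c "
from h import *
p=eyes.read_camera('wrist'); cv2.imwrite('pics/w3.png',p['color'][:,:,::-1])"
```

```text
at [ 0.495  -0.28    0.0523] phi -0.156 t 8.1 F [-0.5  2.7  0.7] w 0.107
[np.float64(-0.08), np.float64(1.43), np.float64(0.03), np.float64(-0.001)]
paddle 0.67 [248. 262.] [ 0.4911 -0.2803  0.065 ]
brass_stop_mark 0.83 [221. 281.] [ 0.49   -0.2938  0.0285]
dark_stop_mark 0.75 [220.  96.] [ 0.5106 -0.163   0.0285]
```

View pics/w3.png

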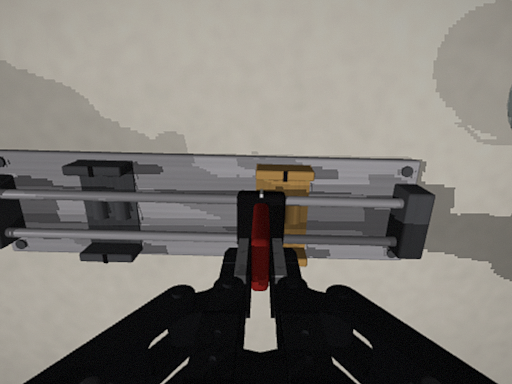

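The paddle is at the ridge, about 14 mm before the middle, and the 4 mm steps stall there. One larger step is still bounded, because its target stays short of the middle.

Request:
play_rows(plan=[[0,1.0,0,0],[0,0,0,0],[0,0,0,0],[0,0,0,0],[0,0,0,0],[0,0,0,0],[0,0,0,0],[0,0,0,0]])

```text
t: 9.35
tcp_pos: [0.493, -0.291, 0.0524]
eef_rot: [-0.003, 0.997, -0.078, 0.001]
force: [-1.9, 0.1, 1.1]
gripper_width: 0.105
```

```bash
python3 m.py
```

```text
at [ 0.493  -0.291   0.0524] phi -0.156 t 9.35 F [-1.9  0.1  1.1] w 0.105
[np.float64(-0.05), np.float64(0.32), np.float64(0.04), np.float64(-0.001)]
paddle 0.56 [247. 261.] [ 0.4896 -0.2908  0.065 ]
dark_stop_mark 0.64 [219.  84.] [ 0.5107 -0.1658  0.0285]
```

Request:
play_rows(plan=[[0,0,0,0],[0,0,0,0],[0,0,0,0],[0,0,0,0],[0,0,0,0],[0,0,0,0],[0,0,0,0],[0,0,0,0]], hand=100)

```text
t: 10.55
tcp_pos: [0.4939, -0.2914, 0.0525]
eef_rot: [-0.002, 0.997, -0.077, 0.002]
force: [-0.1, -0.3, 0.1]
gripper_width: 1.001
```

```bash
python3 m.py; python3 -c "
from h import *
p=eyes.read_camera('wrist'); cv2.imwrite('pics/w4.png',p['color'][:,:,::-1])"
```

```text
at [ 0.4939 -0.2914  0.0525] phi -0.154 t 10.55 F [-0.1 -0.3  0.1] w 1.001
[np.float64(-0.15), np.float64(0.29), np.float64(0.05), np.float64(0.001)]
paddle 0.98 [247. 258.] [ 0.491  -0.2892  0.065 ]
dark_stop_mark 0.78 [219.  82.] [ 0.5118 -0.1646  0.0285]
```

View pics/w4.png

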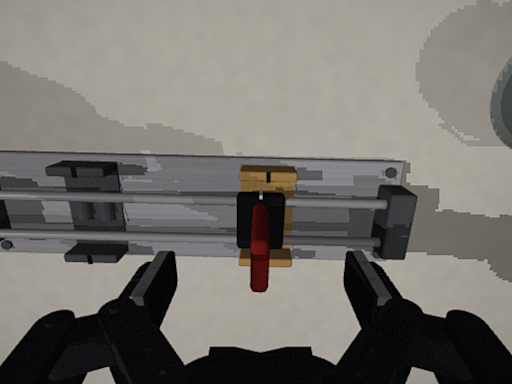

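The carriage is inside the brass collar, but its centre at about column 261 looks a few mm short of the mark line at about 267. I'll measure that more precisely.

```bash
python3 - <<'E'
from h import *
im=cv2.imread('pics/w4.png')
cv2.imwrite('pics/w4c.png',cv2.resize(im[155:300,215:315],(552,600)[::1] if 0 else (414,600),interpolation=cv2.INTER_CUBIC))
p=eyes.read_camera('wrist')
ax=np.array([np.sin(.155),np.cos(.155),0]); nx=np.array([np.cos(.155),-np.sin(.155),0])
f=lambda c,r,z: atz(p,[r/384,c/512],z)
print(px(p,[.491,-.2935,.0285]),px(p,[.491,-.2935,.031]))
for n in('brass_stop_mark','paddle','slide'):
    print(n,[(round(r['confidence'],2),np.array(r['position'])*[384,512]) for r in models.pinpoint(p,n)[:2]])
# brass colour mask -> along-rail extent at cheek height
hsv=cv2.cvtColor(p['color'],cv2.COLOR_RGB2HSV); m=(hsv[...,0]>12)&(hsv[...,0]<30)&(hsv[...,1]>120)&(hsv[...,2]>60)
for r in range(160,270,4):
    c=np.where(m[r])[0]
    if len(c)>8: a,b=f(c[0],r,.028)@ax,f(c[-1]+1,r,.028)@ax; print(r,c[0],c[-1],round(a,4),round(b,4),'mid',round((a+b)/2,4))
k=p['color'].max(2)<30
for r in range(196,246,4):
    c=np.where(k[r,225:297])[0]+225
    if len(c)>8: a,b=f(c[0],r,.031)@ax,f(c[-1]+1,r,.031)@ax; print('blk',r,c[0],c[-1],round(a,4),round(b,4),'mid',round((a+b)/2,4))
E
```

```text
[264.59039587 220.7327074 ] [264.62498964 222.19073903]
brass_stop_mark []
paddle [(0.64, array([245.7984, 260.7104]))]
slide [(0.69, array([203.2896, 193.792 ]))]
172 240 295 -0.1974 -0.2352 mid -0.2163
176 239 296 -0.1966 -0.236 mid -0.2163
180 241 296 -0.1979 -0.2361 mid -0.217
184 241 293 -0.1979 -0.2341 mid -0.216
188 241 293 -0.1978 -0.2343 mid -0.216
192 282 292 -0.2261 -0.2337 mid -0.2299
256 240 288 -0.196 -0.2326 mid -0.2143
260 240 290 -0.1959 -0.2342 mid -0.2151
264 239 290 -0.1951 -0.2343 mid -0.2147
blk 196 237 283 -0.1952 -0.2273 mid -0.2112
blk 200 237 284 -0.1951 -0.2281 mid -0.2116
blk 204 237 284 -0.195 -0.2281 mid -0.2116
blk 208 237 284 -0.195 -0.2282 mid -0.2116
blk 212 237 283 -0.1949 -0.2276 mid -0.2113
blk 216 237 283 -0.1948 -0.2277 mid -0.2113
blk 220 237 283 -0.1947 -0.2278 mid -0.2113
blk 224 237 283 -0.1947 -0.2279 mid -0.2113
blk 228 237 282 -0.1946 -0.2272 mid -0.2109
blk 232 237 282 -0.1945 -0.2273 mid -0.2109
blk 236 237 282 -0.1944 -0.2274 mid -0.2109
blk 240 237 282 -0.1944 -0.2275 mid -0.2109
blk 244 237 282 -0.1943 -0.2276 mid -0.2109
```

View pics/w4c.png

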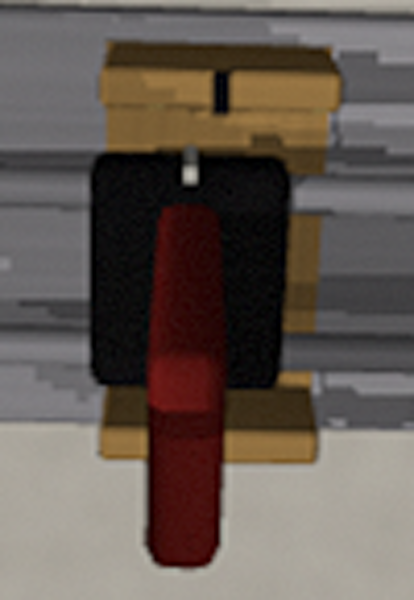

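The mark's middle is at -0.2155 along the rail axis and the carriage is at -0.2112, so it stopped about 4 mm short. I'll grip it again and nudge it on.

Request:
play_rows(plan=[[0,0,0,0],[0,0,0,0],[0,0,0,0],[0,0,0,0],[0,0,0,0],[0,0,0,0],[0,0.3,0,0],[0,0.2,0,0]], hand=0)

```text
t: 12.0
tcp_pos: [0.493, -0.2966, 0.0526]
eef_rot: [-0.003, 0.997, -0.078, 0.002]
force: [0.8, 2.3, 2.2]
gripper_width: 0.107
```

Request:
play_rows(plan=[[0,0,0,0],[0,0,0,0],[0,0,0,0],[0,0,0,0],[0,0,0,0],[0,0,0,0],[0,0,0,0],[0,0,0,0]])

```text
t: 13.0
tcp_pos: [0.493, -0.2965, 0.0526]
eef_rot: [-0.003, 0.997, -0.078, 0.002]
force: [-0.5, 0.2, 0.9]
gripper_width: 0.109
```

```bash
cat > n.py <<'E'
from h import *
rows([.492,-.294,.052],-.155,1)
p=eyes.read_camera('wrist')
ax=np.array([np.sin(.155),np.cos(.155),0])
f=lambda c,r,z: atz(p,[r/384,c/512],z)@ax
hsv=cv2.cvtColor(p['color'],cv2.COLOR_RGB2HSV); m=(hsv[...,0]>12)&(hsv[...,0]<30)&(hsv[...,1]>120)&(hsv[...,2]>60)
k=p['color'].max(2)<30
def mid(M,r,z,lo,hi):
    c=np.where(M[r,lo:hi])[0]+lo
    return (f(c[0],r,z)+f(c[-1]+1,r,z))/2 if len(c)>25 else np.nan
B1=[mid(m,r,.028,200,330) for r in range(172,190,2)]; B2=[mid(m,r,.028,200,330) for r in range(254,266,2)]
K=[mid(k,r,.031,232,300) for r in range(196,232,2)]
print('brass',np.nanmedian(B1),np.nanmedian(B2),'carriage',np.nanmedian(K))
cv2.imwrite('pics/n_last.png',p['color'][:,:,::-1])
E
python3 n.py
```

```text
at [ 0.493  -0.2965  0.0526] phi -0.156 t 13.0 F [-0.5  0.2  0.9] w 0.109
[np.float64(-0.14), np.float64(-0.23), np.float64(0.06), np.float64(-0.001)]
brass -0.21641986192658327 nan carriage -0.21711856260642654n.py:13: RuntimeWarning: All-NaN slice encountered
  print('brass',np.nanmedian(B1),np.nanmedian(B2),'carriage',np.nanmedian(K))
```

The carriage is now level with the mark to within about 1 mm. I release and check.

Request:
play_rows(plan=[[0,0,0,0],[0,0,0,0],[0,0,0,0],[0,0,0,0],[0,0,0,0],[0,0,0,0],[0,0,0,0],[0,0,0,0]], hand=100)

```text
t: 14.05
tcp_pos: [0.4931, -0.2967, 0.0525]
eef_rot: [-0.002, 0.997, -0.077, 0.002]
force: [-0.5, 0.3, 0.6]
gripper_width: 1.004
```

```bash
python3 n.py; python3 -c "
import cv2
im=cv2.imread('pics/n_last.png');cv2.imwrite('pics/n1.png',cv2.resize(im[155:300,215:315],(414,600),interpolation=cv2.INTER_CUBIC))"
```

```text
at [ 0.4931 -0.2967  0.0525] phi -0.154 t 14.05 F [-0.5  0.3  0.6] w 1.004
[np.float64(-0.15), np.float64(-0.25), np.float64(0.05), np.float64(0.001)]
brass -0.21656798511540226 -0.21478855859312151 carriage -0.2166331691042306
```

View pics/n1.png

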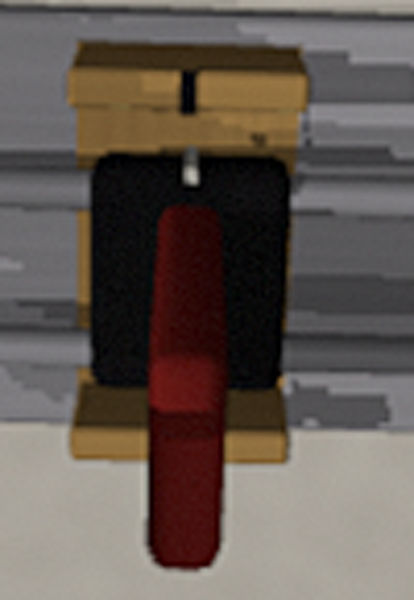

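The notch is confirmed: the carriage's white index sits under the black brass line, both at about column 190 in the crop. Next I lift straight up and travel toward the toggle.

Request:
play_rows(plan=[[0,0,-2,0],[0,0,-2,0],[0,0,-2,0],[0,0,-2,0],[0,0,-2.5,0],[0,0,-3,0],[0,0,-3,0],[0,0,-3,0]])

```text
t: 15.1
tcp_pos: [0.4905, -0.2961, 0.25]
eef_rot: [-0.005, 0.997, -0.077, -0.001]
force: [-0.1, 0.0, 0.0]
gripper_width: 1.001
```

```bash
python3 -c "
from h import *
rows([.40,.2,.24],0,10)"
```

```text
at [ 0.4905 -0.2961  0.25  ] phi -0.155 t 15.1 F [-0.1  0.   0. ] w 1.001
[np.float64(-1.66), np.float64(-4.76), np.float64(0.1), np.float64(-0.015)]
[np.float64(-1.58), np.float64(-4.79), np.float64(0.1), np.float64(-0.015)]
[np.float64(-1.51), np.float64(-4.81), np.float64(0.1), np.float64(-0.015)]
[np.float64(-1.44), np.float64(-4.83), np.float64(0.1), np.float64(-0.015)]
[np.float64(-1.36), np.float64(-4.86), np.float64(0.1), np.float64(-0.015)]
[np.float64(-1.29), np.float64(-4.88), np.float64(0.1), np.float64(-0.015)]
[np.float64(-1.21), np.float64(-4.9), np.float64(0.1), np.float64(-0.015)]
[np.float64(-1.13), np.float64(-4.91), np.float64(0.1), np.float64(-0.015)]
[np.float64(-1.06), np.float64(-4.93), np.float64(0.1), np.float64(-0.015)]
[np.float64(-0.98), np.float64(-4.95), np.float64(0.1), np.float64(-0.015)]
```

Request:
play_rows(plan=[[-1.6,-5.6,0.1,-0.02],[-1.6,-5.6,0.1,-0.02],[-1.5,-5.6,0.1,-0.02],[-1.5,-5.6,0.1,-0.02],[-1.4,-5.6,0.1,-0.02],[-1.4,-5.6,0.1,-0.02],[-1.3,-5.6,0.1,-0.02],[-1.2,-5.6,0.1,-0.02]], hand=0)

```text
t: 16.1
tcp_pos: [0.414, 0.1679, 0.248]
eef_rot: [-0.003, 1.0, 0.001, 0.004]
force: [0.9, 0.1, 0.2]
gripper_width: 0.004
```

```bash
python3 - <<'E'
from h import *
rows([.40,.2,.24],0,8)
p=eyes.read_camera('wrist'); cv2.imwrite('pics/w5.png',p['color'][:,:,::-1])
for n,z in dict(control=0,toggle_tip=.108).items():
    for r in models.pinpoint(p,n)[:2]: print(n,r['confidence'],np.round(np.array(r['position'])*[384,512]),atz(p,r['position'],z).round(4))
c=models.cut_out(p,'control')[0]['pixels'].astype(np.uint8)
print(cv2.minAreaRect(cv2.findContours(c,0,2)[0][0]))
cs,_=cv2.findContours(c,0,2); cc=max(cs,key=cv2.contourArea)
q=cv2.approxPolyDP(cc,6,True)[:,0]
for a in q: print(a,atz(p,[a[1]/384,a[0]/512],.058).round(4),atz(p,[a[1]/384,a[0]/512],0).round(4))
E
```

```text
at [0.414  0.1679 0.248 ] phi 0.001 t 16.1 F [0.9 0.1 0.2] w 0.004
[np.float64(-0.17), np.float64(-0.4), np.float64(0.1), np.float64(0.0)]
[np.float64(-0.17), np.float64(-0.4), np.float64(0.1), np.float64(0.0)]
[np.float64(-0.17), np.float64(-0.4), np.float64(0.1), np.float64(0.0)]
[np.float64(-0.17), np.float64(-0.4), np.float64(0.1), np.float64(0.0)]
[np.float64(-0.17), np.float64(-0.4), np.float64(0.1), np.float64(0.0)]
[np.float64(-0.17), np.float64(-0.4), np.float64(0.1), np.float64(0.0)]
[np.float64(-0.17), np.float64(-0.4), np.float64(0.1), np.float64(0.0)]
[np.float64(-0.17), np.float64(-0.4), np.float64(0.1), np.float64(0.0)]
control 0.85 [ 74. 240.] [0.5228 0.1969 0.    ]
toggle_tip 0.7 [ 92. 236.] [0.4995 0.1928 0.108 ]
((234.5, 62.0), (124.0, 91.0), 90.0)
[191  11] [0.5815 0.2433 0.058 ] [0.5952 0.2556 0.    ]
[197 122] [0.466  0.2446 0.058 ] [0.461 0.257 0.   ]
[277 122] [0.4662 0.1493 0.058 ] [0.4612 0.1464 0.    ]
[280  12] [0.5806 0.1484 0.058 ] [0.5942 0.1453 0.    ]
[246  10] [0.5824 0.1847 0.058 ] [0.5963 0.1874 0.    ]
[243   0] [0.5917 0.1877 0.058 ] [0.607  0.1909 0.    ]
[230   0] [0.5917 0.2014 0.058 ] [0.607  0.2069 0.    ]
[226  10] [0.5824 0.206  0.058 ] [0.5963 0.2122 0.    ]
```

View pics/w5.png

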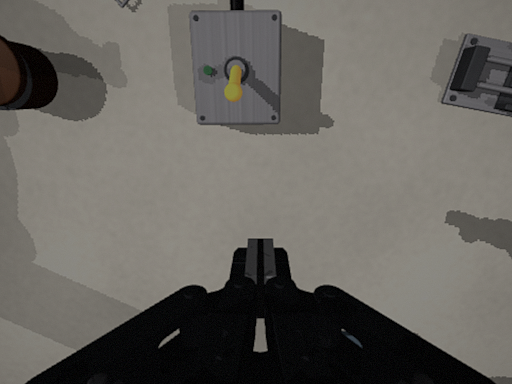

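The wrist view shows the box squared with the world axes, centre about (0.524, 0.197). The toggle ball is at pixel (234,91), leaning toward the robot at about (0.4995, 0.195). I descend in front of it with the fingers shut.

Request:
play_rows(plan=[[0.9,-1.0,1.0,0],[0.9,-1.0,1.5,0],[0.8,-0.9,2.2,0],[0,0,2.5,0],[0,0,2.5,0],[0,0,2.5,0],[0,0,2.0,0],[0,0,1.0,0]], hand=0)

```text
t: 17.3
tcp_pos: [0.4483, 0.1914, 0.0835]
eef_rot: [-0.002, 1.0, -0.007, 0.002]
force: [-0.5, 0.2, 0.5]
gripper_width: -0.003
```

```bash
python3 - <<'E'
from h import *
rows([.442,.196,.094],0,1)
p=eyes.read_camera('wrist')
for n,z in dict(control=0,toggle_tip=.108).items():
    for r in models.pinpoint(p,n)[:2]: print(n,r['confidence'],np.round(np.array(r['position'])*[384,512]),atz(p,r['position'],z).round(4))
E
```

```text
at [0.4483 0.1914 0.0835] phi -0.014 t 17.3 F [-0.5  0.2  0.5] w -0.003
[np.float64(-0.64), np.float64(-0.45), np.float64(-1.05), np.float64(-0.014)]
control 0.8 [106. 256.] [0.522  0.1944 0.    ]
toggle_tip 0.63 [163. 251.] [0.4989 0.1955 0.108 ]
```

Request:
play_rows(plan=[[0,-0.4,-1.0,0],[0,0,0,0],[1.0,0,0,0],[1.0,0,0,0],[1.0,0,0,0],[1.0,0,0,0],[1.0,0,0,0],[1.0,0,0,0]])

```text
t: 18.45
tcp_pos: [0.5154, 0.1956, 0.0992]
eef_rot: [-0.002, 1.0, -0.007, 0.006]
force: [0.3, -0.1, 0.1]
gripper_width: -0.0
```

```bash
python3 -c "
from h import *
rows([.524,.196,.094],0,1)"
```

```text
at [0.5154 0.1956 0.0992] phi -0.013 t 18.45 F [ 0.3 -0.1  0.1] w -0.0
[np.float64(0.86), np.float64(-0.05), np.float64(0.52), np.float64(-0.013)]
```

Request:
play_rows(plan=[[0.5,0,0.2,0],[0.5,0,0,0],[0.5,0,0,0],[0.5,0,0,0],[0,0,0,0],[0,0,0,0],[0,0,0,0],[0,0,0,0]])

```text
t: 19.45
tcp_pos: [0.5365, 0.1953, 0.097]
eef_rot: [-0.002, 1.0, -0.006, 0.005]
force: [0.2, 0.4, 0.6]
gripper_width: -0.002
```

```bash
python3 - <<'E'
from h import *
rows([.524,.196,.094],0,1)
ims=[]
for c,(r0,c0) in (("scene",(110,250)),("wrist",(60,190))):
    p=eyes.read_camera(c); ims.append(cv2.resize(p['color'][r0:r0+90,c0:c0+120],(400,300),interpolation=cv2.INTER_CUBIC))
    for r in models.pinpoint(p,'toggle_tip')[:2]: print(c,r['confidence'],np.array(r['position'])*[384,512],atz(p,r['position'],.108).round(4))
cv2.imwrite('pics/t1.png',np.hstack(ims)[:,:,::-1])
E
```

```text
at [0.5365 0.1953 0.097 ] phi -0.013 t 19.45 F [0.2 0.4 0.6] w -0.002
[np.float64(-1.25), np.float64(-0.05), np.float64(0.3), np.float64(-0.013)]
scene 0.53 [142.5024 298.7008] [0.4988 0.2086 0.108 ]
```

View pics/t1.png

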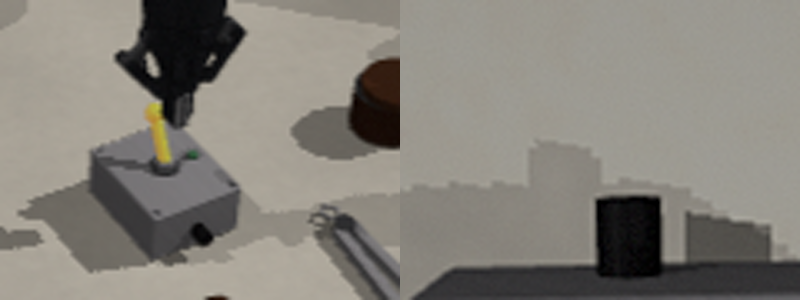

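The scene crop shows the amber toggle apparently still leaning toward the robot, with the fingertip beside it and no contact force. I'll check the geometry before moving again.

```bash
python3 - <<'E'
from h import *
for c in("scene","top"):
    p=eyes.read_camera(c)
    for n,w in dict(tcp=[.5365,.1953,.097],tip0=[.4995,.196,.108],tip05=[.5236,.1965,.114],tip1=[.5476,.1965,.108],pivot=[.5236,.1965,.064]).items(): print(c,n,px(p,w).round(1))
    hsv=cv2.cvtColor(p['color'],cv2.COLOR_RGB2HSV); m=(hsv[...,0]>18)&(hsv[...,0]<32)&(hsv[...,1]>150)&(hsv[...,2]>120)
    k,l,st,ce=cv2.connectedComponentsWithStats(m.astype(np.uint8))
    print([(s.tolist(),q.round(1)) for s,q in zip(st[1:],ce[1:]) if s[4]>8])
    if c=='scene': a=p['color'][120:190,260:340]
    else: b=p['color'][190:260,150:230]
cv2.imwrite('pics/t2.png',cv2.resize(np.hstack([a,b]),(800,350),interpolation=cv2.INTER_CUBIC)[:,:,::-1])
E
```

```text
scene tcp [301.3 153. ]
scene tip0 [295.4 143.8]
scene tip05 [299.7 146.4]
scene tip1 [303.7 152.2]
scene pivot [298.8 158.7]
[([294, 141, 7, 17, 52], array([297.1, 149.1]))]
top tcp [191.8 225.4]
top tip0 [191.2 238.1]
top tip05 [190.6 229.8]
top tip1 [190.8 221.6]
top pivot [193.1 229.7]
[]
```

View pics/t2.png

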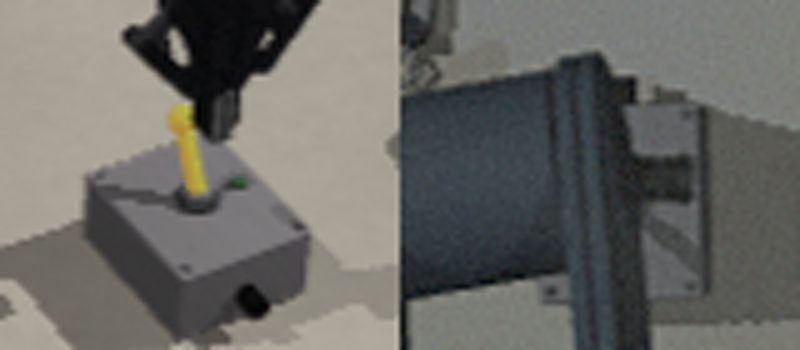

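```bash
python3 - <<'E'
from h import *
s=sensors.state(); t=s['tcp_pos']; print(t,s['q'].round(3),s['gripper_width'])
p=eyes.read_camera('wrist')
for dz in(0,.01,.02,.03,.04): print('wrist',dz,px(p,t+[0,0,dz]).round(1))
g=p['color'].max(2)
print('wrist col260 rows', g[200:384:6,256].tolist()); 
for n in('toggle','toggle_tip'):
    for c in models.cut_out(p,n)[:2]:
        y,x=np.where(c['pixels']); print(n,c['confidence'],x.min(),x.max(),y.min(),y.max())
hsv=cv2.cvtColor(p['color'],cv2.COLOR_RGB2HSV); m=(hsv[...,0]>18)&(hsv[...,0]<35)&(hsv[...,1]>130)&(hsv[...,2]>60)
y,x=np.where(m); print('yellow wrist',len(x),(x.min(),x.max(),y.min(),y.max()) if len(x) else '')
p=eyes.read_camera('scene')
for dz in(0,.01,.02,.03,.04): print('scene',dz,px(p,t+[0,0,dz]).round(1))
g=p['color'].max(2)
for r in range(132,164,2): print(r,g[r,288:318:1].tolist())
E
```

```text
[0.53663146 0.19529502 0.0969904 ] [0.152 0.383 1.644 0.003 1.103 1.734] 0.0013284053236548466
wrist 0 [260.9 232.7]
wrist 0.01 [260.8 240.1]
wrist 0.02 [260.8 248.3]
wrist 0.03 [260.7 257.5]
wrist 0.04 [260.7 267.9]
wrist col260 rows [120, 120, 47, 59, 112, 160, 160, 52, 53, 49, 48, 42, 44, 48, 26, 15, 13, 5, 6, 4, 90, 139, 142, 161, 152, 163, 3, 4, 9, 4, 9]
toggle 0.43 253 266 228 236
toggle_tip 0.63 252 267 227 237
yellow wrist 147 (np.int64(253), np.int64(267), np.int64(227), np.int64(238))
scene 0 [301.3 153.1]
scene 0.01 [301.5 150.6]
scene 0.02 [301.7 148.1]
scene 0.03 [301.9 145.5]
scene 0.04 [302.1 143. ]
132 [128, 61, 18, 13, 12, 14, 16, 105, 152, 104, 29, 14, 9, 9, 16, 16, 17, 17, 10, 11, 10, 15, 15, 15, 16, 18, 25, 113, 158, 168]
134 [173, 173, 148, 85, 24, 16, 16, 16, 14, 14, 13, 15, 16, 12, 8, 12, 12, 12, 13, 15, 16, 20, 41, 63, 57, 88, 150, 167, 167, 168]
136 [174, 173, 172, 171, 147, 97, 44, 19, 17, 17, 12, 13, 12, 14, 18, 18, 14, 12, 14, 17, 26, 111, 157, 168, 168, 168, 169, 168, 168, 169]
138 [170, 171, 170, 170, 170, 171, 172, 117, 47, 18, 15, 17, 14, 14, 13, 19, 1
[... 1149 characters left out ...]
121, 122, 142, 171, 181, 181, 153, 126, 121, 121, 123, 123, 110, 114, 109, 116, 137, 160, 170, 170, 170, 170, 170, 170]
156 [118, 120, 119, 120, 119, 119, 121, 121, 111, 161, 180, 181, 170, 132, 118, 109, 102, 76, 65, 85, 92, 97, 103, 119, 136, 159, 170, 171, 171, 171]
158 [75, 75, 76, 106, 117, 117, 91, 52, 69, 93, 145, 155, 149, 129, 91, 75, 96, 105, 117, 123, 124, 124, 124, 123, 123, 126, 137, 161, 171, 171]
160 [79, 80, 80, 79, 80, 77, 76, 51, 36, 50, 60, 59, 63, 62, 54, 70, 112, 123, 122, 122, 122, 123, 124, 125, 123, 124, 124, 120, 134, 160]
162 [118, 118, 118, 119, 119, 119, 119, 95, 74, 59, 47, 42, 43, 66, 87, 114, 123, 122, 123, 123, 122, 122, 121, 123, 125, 124, 113, 106, 107, 107]
```

The wrist camera shows the amber ball just ahead of the fingertips, as if pushed over, while the scene view suggests it has not moved. I'll check whether the scene camera itself shifted between the pictures.

```bash
python3 - <<'E'
from h import *
a=cv2.imread('pics/scene.png'); p=eyes.read_camera('scene'); b=p['color'][:,:,::-1]
for im in(a,b):
    hsv=cv2.cvtColor(np.ascontiguousarray(im),cv2.COLOR_BGR2HSV); m=(hsv[...,0]>18)&(hsv[...,0]<32)&(hsv[...,1]>150)&(hsv[...,2]>120)
    for r in range(130,165):
        c=np.where(m[r,280:320])[0]+280
        if len(c): print(r,c[0],c[-1],end='; ')
    print()
for r0,c0 in((200,230),(220,330),(280,110),(200,100),(120,410)):
    A=cv2.cvtColor(a[r0:r0+64,c0:c0+90],6).astype(np.float32);B=cv2.cvtColor(np.ascontiguousarray(b[r0:r0+64,c0:c0+90]),6).astype(np.float32)
    print((r0,c0),cv2.phaseCorrelate(A,B))
w=eyes.read_camera('wrist')
print('wrist ball ray z=.108,.1:',atz(w,[232.5/384,260/512],.108),atz(w,[232.5/384,260/512],.1))
for n in('control','slide','brass_stop_mark','paddle'):
    for r in models.pinpoint(p,n)[:1]: print(n,(np.array(r['position'])*[384,512]).round(1))
E
```

```text
141 295 296; 142 295 297; 143 294 297; 144 294 298; 145 294 297; 146 295 297; 147 296 297; 148 296 298; 149 296 298; 150 296 298; 151 297 298; 152 297 299; 153 297 299; 154 297 299; 155 297 299; 156 298 300; 157 297 300; 
141 296 296; 142 295 297; 143 294 297; 144 294 297; 145 295 298; 146 295 297; 147 296 297; 148 296 298; 149 296 298; 150 296 298; 151 297 298; 152 297 299; 153 297 299; 154 297 299; 155 297 299; 156 298 300; 157 297 300; 
(200, 230) ((0.01334204228291469, 0.0005171232849185969), 0.9978471441401375)
(220, 330) ((0.037056834932030824, -0.01035809757578221), 1.0083515930506919)
(280, 110) ((0.022283214871507084, 0.007740691503784092), 0.9948838311764929)
(200, 100) ((0.017083799839134883, 0.26702282265177146), 0.5048944059345457)
(120, 410) ((0.056753889047676864, -0.049208247699489505), 0.8767854366037581)
wrist ball ray z=.108,.1: [0.54219558 0.19570331 0.108     ] [0.53829362 0.19579004 0.1       ]
control [172.7 297.1]
slide [215.7 173.2]
brass_stop_mark [212.5 151. ]
paddle [203.9 145. ]
```

The scene pixels of the toggle are identical to the start, so it never moved. Both views fit the fingertips being about 20 mm higher than I assumed: the visible edges match TCP z + 0.02, so the fingers passed just over the ball. I'll go up, back and down to TCP z of about 0.073, which is safe either way because the collar top is at 0.068.

Request:
play_rows(plan=[[0,0,-2.5,0],[0,0,-2.5,0],[-3.0,0,0,0],[-3.5,0,0,0],[-3.5,0,0,0],[0,0,2.0,0],[0,0,2.0,0],[0,0,1.5,0]])

```text
t: 21.25
tcp_pos: [0.4352, 0.1969, 0.0929]
eef_rot: [-0.003, 1.0, -0.007, 0.008]
force: [-0.4, -0.4, -0.1]
gripper_width: -0.001
```

```bash
python3 -c "
from h import *
rows([.442,.196,.074],0,1)"
```

```text
at [0.4352 0.1969 0.0929] phi -0.013 t 21.25 F [-0.4 -0.4 -0.1] w -0.001
[np.float64(0.68), np.float64(0.08), np.float64(1.89), np.float64(-0.013)]
```

Request:
play_rows(plan=[[0,0,1.0,0],[0,0,0.8,0],[1.0,0,0,0],[1.0,0,0,0],[1.0,0,0,0],[1.0,0,0,0],[1.0,0,0,0],[0,0,0,0]])

```text
t: 22.25
tcp_pos: [0.4902, 0.1964, 0.0758]
eef_rot: [-0.003, 1.0, -0.007, 0.008]
force: [-0.4, 0.7, -0.8]
gripper_width: -0.001
```

```bash
cat > g.py <<'E'
from h import *
rows([.53,.196,.074],0,1)
p=eyes.read_camera('scene')
hsv=cv2.cvtColor(p['color'],cv2.COLOR_RGB2HSV); m=(hsv[...,0]>18)&(hsv[...,0]<32)&(hsv[...,1]>150)&(hsv[...,2]>120)
for r in range(130,165):
    c=np.where(m[r,280:320])[0]+280
    if len(c): print(r,c[0],c[-1],end='; ')
E
python3 g.py
```

```text
at [0.4902 0.1964 0.0758] phi -0.014 t 22.25 F [-0.4  0.7 -0.8] w -0.001
[np.float64(3.98), np.float64(-0.02), np.float64(0.18), np.float64(-0.014)]
142 297 298; 143 296 299; 144 296 300; 145 296 299; 146 297 299; 147 297 299; 148 297 299; 149 297 299; 150 297 299; 151 298 299; 152 298 299; 153 298 300; 154 298 300; 155 298 300; 156 298 300; 157 298 300; 158 299 299;
```

The toggle is moving now, so I continue.

Request:
play_rows(plan=[[0.8,0,0,0],[0.8,0,0,0],[0.8,0,0,0],[0.8,0,0,0],[0.6,0,0,0],[0.5,0,0,0],[0,0,0,0],[0,0,0,0]])

```text
t: 23.3
tcp_pos: [0.5267, 0.196, 0.0755]
eef_rot: [-0.002, 1.0, -0.006, -0.001]
force: [-2.6, 0.4, 0.8]
gripper_width: 0.001
```

```bash
python3 g.py
```

```text
at [0.5267 0.196  0.0755] phi -0.012 t 23.3 F [-2.6  0.4  0.8] w 0.001
[np.float64(0.33), np.float64(-0.01), np.float64(0.15), np.float64(-0.012)]
149 304 304; 150 302 305; 151 302 306; 152 302 306; 153 302 306; 154 301 305; 155 300 302; 156 300 302; 157 299 301; 158 298 300;
```

The ball is at (304,152), exactly where the fully-over position should project, and the force is rising against the stop. One more nudge, then back off and lift.

Request:
play_rows(plan=[[0.7,0,0,0],[0.7,0,0,0],[0,0,0,0],[-2.0,0,0,0],[-3.0,0,0,0],[-3.0,0,0,0],[0,0,-3.0,0],[0,0,-4.0,0]])

```text
t: 24.35
tcp_pos: [0.4478, 0.1961, 0.1465]
eef_rot: [-0.001, 1.0, -0.006, -0.015]
force: [1.1, -0.9, 0.0]
gripper_width: -0.003
```

Request:
play_rows(plan=[[-1,0,-4,0],[-1,0,-3,0],[0,0,0,0],[0,0,0,0],[0,0,0,0],[0,0,0,0],[0,0,0,0],[0,0,0,0]])

```text
t: 25.35
tcp_pos: [0.4343, 0.1958, 0.2192]
eef_rot: [-0.001, 1.0, -0.007, -0.011]
force: [0.4, -0.0, -1.1]
gripper_width: 0.0
```

```bash
python3 g.py; python3 - <<'E'
from h import *
print()
p=eyes.read_camera('scene'); a=cv2.imread('pics/scene.png'); b=np.ascontiguousarray(p['color'][:,:,::-1])
for n,(r,c) in dict(bowl=(235,225),cellar=(115,340),jar=(215,55),mill=(185,285),tongs=(165,335)).items():
    A,B=[cv2.cvtColor(i[r:r+70,c:c+70],6).astype(np.float32) for i in(a,b)]
    print(n,np.round(cv2.phaseCorrelate(A,B),2) if 0 else cv2.phaseCorrelate(A,B))
for n,z in dict(paddle=.065,brass_stop_mark=.0285,toggle_tip=.108).items():
    for r in models.pinpoint(p,n)[:1]: print(n,round(r['confidence'],2),atz(p,r['position'],z).round(4))
w=eyes.read_camera('wrist')
for r in models.pinpoint(w,'toggle_tip')[:1]: print('wrist tip',r['confidence'],atz(w,r['position'],.108).round(4))
E
```

```text
at [0.4343 0.1958 0.2192] phi -0.013 t 25.35 F [ 0.4 -0.  -1.1] w 0.0
[np.float64(9.57), np.float64(-0.15), np.float64(14.52), np.float64(-0.013)]
150 303 305; 151 302 306; 152 302 306; 153 302 306; 154 301 305; 155 300 302; 156 300 301; 157 299 301; 158 298 300; 
bowl ((-0.0038594116272676615, 0.021342587721740358), 0.9859542017917574)
cellar ((-0.05735647103843178, -0.000830232400794273), 0.9092470814048508)
jar ((-0.02846697732493908, 0.004702567388982004), 0.9976292671980681)
mill ((-0.015321466457699273, 0.031124698981514598), 0.9992727006291166)
tongs ((0.030287031056438707, 0.08573035911030757), 0.9681024426295434)
paddle 0.66 [ 0.4837 -0.2994  0.065 ]
brass_stop_mark 0.43 [ 0.484  -0.2809  0.0285]
toggle_tip 0.49 [0.5369 0.2044 0.108 ]
wrist tip 0.76 [0.5461 0.195  0.108 ]
```

The toggle is over and the loose things are unmoved. The scene estimate of the slider is noisy, so I check it by how far the red paddle's centroid moved from the first pictures, then hand in if it agrees.

```bash
python3 - <<'E'
from h import *
def cen(im,box):
    r0,r1,c0,c1=box; h=cv2.cvtColor(np.ascontiguousarray(im[r0:r1,c0:c1]),cv2.COLOR_RGB2HSV)
    m=((h[...,0]<8)|(h[...,0]>172))&(h[...,1]>110)&(h[...,2]>50); y,x=np.where(m); return np.array([y.mean()+r0,x.mean()+c0]),len(x)
ax=np.array([np.sin(.155),np.cos(.155),0])
for c,box in(('scene',(175,225,120,200)),('top',(215,255,300,380))):
    p=eyes.read_camera(c); a=cv2.imread(f'pics/{c}.png')[:,:,::-1]
    A,B=cen(a,box),cen(p['color'],box)
    P,Q=[atz(p,q[0]/[384,512],.062) for q in(A,B)]
    print(c,A,B,P.round(4),Q.round(4),'moved',((Q-P)@ax).round(4),'abs',(Q@ax).round(4))
    # brass cheek centroid in first picture (unoccluded)
    r0,r1,c0,c1=box; h=cv2.cvtColor(np.ascontiguousarray(a[r0:r1+20,c0:c1]),cv2.COLOR_RGB2HSV); m=(h[...,0]>12)&(h[...,0]<28)&(h[...,1]>110)&(h[...,2]>60); y,x=np.where(m)
    print(' brass',len(x),(atz(p,[(y.mean()+r0)/384,(x.mean()+c0)/512],.022)@ax).round(4))
E
```

```text
scene (array([199.6       , 168.83636364]), 55) (array([204.23076923, 148.76923077]), 52) [ 0.4978 -0.2353  0.062 ] [ 0.488  -0.2933  0.062 ] moved -0.0588 abs -0.2145
 brass 211 -0.2142
top (array([235.25, 337.75]), 4) (array([237.53846154, 357.92307692]), 13) [ 0.4956 -0.2395  0.062 ] [ 0.4871 -0.3003  0.062 ] moved -0.0614 abs -0.2215
 brass 30 -0.211
```

```bash
python3 -c "
from h import *
print(hand_in())"
```

```text
the job is handed in; nothing more can be done
None
```

I put the slider in the brass notch and pushed the toggle right over, then handed the job in at about 26 s with the arm clear of everything. The hand-in gave no verdict.

**Slider:** I gripped the paddle and dragged it over the ridge. On the first release it sat about 4 mm short of the middle, so I gripped it again and moved it 5 mm on. The wrist close-up then showed it within about 1 mm of the brass mark. A final scene-camera check agreed to within 0.5 mm.

**Toggle:** The first push missed. The shut fingertips sit about 20 mm higher than I assumed, so they went over the ball without touching it. The second push, lower, took it to its stop. The ball then showed where the fully-over position should be, which by the wrist camera is about 0.97 rad.

**Loose things:** All five matched the first scene picture to under 0.1 pixel (1 pixel is about 3 mm there).

**Checks that disagreed:**
- The top camera put the slider about 10 mm past the mark, but from only 13 red pixels.
- The network's last brass-mark estimate was also off, by about 18 mm at 0.43 confidence, with the mark mostly hidden.
- I went by the wrist close-up and the scene check over both of these.

I viewed 12 pictures, against a plan of about 8, so the last checks were done on numbers alone.

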